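# Click the lid of the balloon-clip box shut all the way round

### The arm

A 7-joint arm with a two-finger parallel gripper is mounted at the origin on the work surface. World frame = base frame: x ahead of the robot, y to its left, z up, the work surface at z = 0. Lengths are in mm, angles in rad, forces in N, time in s.
With the tool pointing down it reaches from about 400 to 900 mm from the base axis. Payload 5.6 kg.
Tool frame: the origin (TCP) lies where the fingers leave the gripper's body, on its centre line; the fingertips stand 88 mm ahead of it and the grasp point (between the pads) lies 69 mm ahead of it (env.pinch_z is the distance from the TCP to the grasp point, in mm); z points along the fingers, y is the direction in which the jaws open and shut (so a half turn about z gives the same grasp; the last joint's range is limited). The gripper opens to 92 mm and grips with 3 to 60 N. Pads are 20 mm wide; open, the fingers measure 128 mm over their backs; the gripper's body (75 mm by 189 mm) begins 69 mm behind the grasp point.
Start: joints at [-1.174, 0.468, -0.012, 1.603, 0.006, 1.071, -0.056], TCP at [276.779, 588.132, 302.692] pointing down, gripper open.
Joint ranges: [-2.53, 2.53], [-0.31, 2.02], [-1.57, 1.55], [0.28, 2.44], [-1.29, 4.43], [0.15, 1.84], [-2.92, 2.92]. Speed limits (rad/s): [2.57, 2.57, 3.14, 3.14, 3.14, 3.14, 3.14].

### API

Orientations are given as a rotation vector (axis times angle).
In Python, from bench import env, vision, job gives the robot as it stands.
- The arm moves only by the tool drive_tool, never from a script. Its argument "moves" is one flat list of numbers, 5 for each row, row after row: the gripper's target within -1 to 1 (fully open at 1, half-way at 0, shut at -1), then the shift along the tool's x, y, z in m, then the turn about the tool's z in rad. In form: [grip, tx, ty, tz, yaw, grip, tx, ty, tz, yaw, ...]. A call has 1 to 12 rows; each row is the pose to reach, as a shift and turn from the pose commanded when the call began, along the tool's axes at that moment; what a row does not reach only later rows make up. A row lasts 1/8 s, in which the tool goes at most 62.5 mm and 10.7 degrees, less where a joint would pass 70% of its speed; a pose out of reach is approached as far as the arm can. A call with a gripper value outside its range is refused whole. The fingers move at their own pace and stop on an object; the grip force is fixed at half the most. Time passes only in rows, so rows that repeat a pose let the fingers close. It gives the time, the measured TCP pose, the force and the opening at its end, in the units of the state.
- env.sense(): the state, without advancing time (a new reading comes with each control period).
- vision.capture(name): name is "side" or "top" or "wrist"; returns the picture (400x640x3 uint8, red, green, blue); there is no depth.
- vision.camera_info(name): a dict with "vfov" (degrees; the focal length in pixels is half the picture's height over the tangent of half this angle, whatever the lens; pixels are square), "cx", "cy" (the principal point, pixels), "R" (3x3) and "t" (3): a world point X has camera coordinates R X + t; the wrist camera has in their place "tool_from_camera" (4x4, takes a point from camera to tool coordinates, whose origin is the TCP and whose axes are the flange's). Camera axes: x right, y down, z forward; pixel columns grow to the right and rows downward; lengths in mm; the calibration is good to about 2 mm. The wrist camera is an equidistant fisheye: a pixel r from the principal point sees the ray r / f radians off the axis. A picture is of the moment at which its call begins: read the wrist's pose just before it. camera_info takes no time and is no camera call.
- job.finish_job(): hands the job in, once; it reports no verdict.
Trained networks look in the newest picture that a camera, given by its name, has taken for a name from the list of things; names that differ only in an ending like _2 or _b are one class to them, and where a whole thing is asked for, a point or a joint stands for the part that bears it (a point fixed in the world has none). Each returns a list of dicts, best first, with "score" (0 to 1); they miss things now and then, are a little off and sometimes report something else, mostly with a low value. They report only what shows in the picture. A call takes as long as a camera call.
- vision.boxes_of(thing, camera): "location" ([x, y, z] in mm, in the coordinates of the camera as it stood for that picture, good to about 4 mm: the middle of the surface that is visible of it).
- vision.silhouettes(thing, camera): "pixels" (400x640 bool, what is visible of it).
The state is a dict: "clock": time; "qpos": joint angles; "qd": joint speeds; "joint_torque": joint torques, N m; "tool_pos": TCP position; "ee_rot": TCP orientation; "ft_force": force on the tool from outside, world axes, zero at the start; "ft_torque": the same for the moment, N m; "gripper_width": finger opening in mm.
Only numpy, scipy, OpenCV 4.12 (cv2) and the standard library are available. Lean on these libraries where they do the work, as an engineer would, in place of code of your own. Each camera call takes 0.05 s, during which the arm holds its last target.

### The job

The clear box of balloon clips on the ledge has its white lid on, but the four rim sections, one along each side, are still sprung up. With the fingertips, press every section down until it clicks and lies flat, so that the lid is shut all the way round. Do not lift or shift the box or lean hard on it, and leave the things around it undisturbed.

Things in the scene. Friction and masses are not known exactly. Their poses are not given: they have to be found in the camera images.
- tub: clear plastic box, 160 x 110 mm on plan, full of balloon clips (0.4 to 0.8 kg with its lid), standing loose and upright on the ledge, a white lid set on it. Origin: centre of the underside, on the ledge; x along the long side, y along the short side, z up
- lid_center (a point): top of the lid's middle panel, at its centre, 59 mm above the ledge. The lid is 168 x 118 mm over all. Middle panel (132 x 82 mm) and four corner blocks (18 x 18 mm, top at 60 mm) are already down; between the corner blocks lie four rim sections, one along each side, 18 mm wide, folding about the panel's edges (66 mm from the centre at front and back, 41 mm at left and right)
- rim_front (a joint): rim section on the box's -x (short) side, 79 mm long: 0 = standing up, outer edge about 7 mm proud; 0.38 rad = shut, flat, its top 60 mm above the ledge. About 9 N straight down 13 mm from its fold (more, nearer the fold) starts it; past 0.21 rad it snaps shut by itself and stays, on a firm stop; let go sooner, it springs up again
- press_front (a point): point on the top face of that -x side section, at the middle of its length, 13 mm out from its fold and 5 mm in from its outer edge; moves with the section (about 65 mm above the ledge when up, 60 mm when shut)
- rim_back (a joint): rim section on the box's +x (short) side, 79 mm long: 0 = standing up, outer edge about 7 mm proud; 0.38 rad = shut, flat, its top 60 mm above the ledge. About 9 N straight down 13 mm from its fold (more, nearer the fold) starts it; past 0.21 rad it snaps shut by itself and stays, on a firm stop; let go sooner, it springs up again
- press_back (a point): point on the top face of that +x side section, at the middle of its length, 13 mm out from its fold and 5 mm in from its outer edge; moves with the section (about 65 mm above the ledge when up, 60 mm when shut)
- rim_left (a joint): rim section on the box's +y (long) side, 129 mm long: 0 = standing up, outer edge about 7 mm proud; 0.38 rad = shut, flat, its top 60 mm above the ledge. About 9 N straight down 13 mm from its fold (more, nearer the fold) starts it; past 0.21 rad it snaps shut by itself and stays, on a firm stop; let go sooner, it springs up again
- press_left (a point): point on the top face of that +y side section, at the middle of its length, 13 mm out from its fold and 5 mm in from its outer edge; moves with the section (about 65 mm above the ledge when up, 60 mm when shut)
- rim_right (a joint): rim section on the box's -y (long) side, 129 mm long: 0 = standing up, outer edge about 7 mm proud; 0.38 rad = shut, flat, its top 60 mm above the ledge. About 9 N straight down 13 mm from its fold (more, nearer the fold) starts it; past 0.21 rad it snaps shut by itself and stays, on a firm stop; let go sooner, it springs up again
- press_right (a point): point on the top face of that -y side section, at the middle of its length, 13 mm out from its fold and 5 mm in from its outer edge; moves with the section (about 65 mm above the ledge when up, 60 mm when shut)
- tin: small round steel tin with lid, 78 mm across, 53 mm high; origin at the centre of its underside. Only in the way: leave it alone
- dish: cream ceramic dish, 104 mm across, 26 mm high; origin at the centre of its underside. Only in the way: leave it alone
- tape_reel: reel of clear balloon tape lying flat, 86 mm across, 21 mm high; origin at the centre of its underside. Only in the way: leave it alone
- spring_clip: black metal spring clip gripping three white plastic balloon clips, lying flat, about 55 x 42 mm on plan and 24 mm high; the origin is at the middle of the black part. Only in the way: leave it alone
- cloche: glass cloche on a wooden plate, 124 mm across, 145 mm high; origin at the centre of its underside. Only in the way: leave it alone
- pump: grey hand balloon pump lying along its x, 290 mm long (handle at -x, 75 mm wide), 42 mm high; origin under the middle of the barrel. Only in the way: leave it alone
- tealight: white ceramic candle holder, 62 mm across, 30 mm high; origin at the centre of its underside. Only in the way: leave it alone

How it is judged (in metres and radians):
At the end, for the whole second after the job is handed in: All four rim sections are shut (each past 0.34 of 0.38 rad); the box stands upright on the ledge (tilt under 0.06 rad, not raised 6 mm), within 30 mm of where it stood; every bystander is within 20 mm of where it stood (value of joint each of rim_front, rim_back, rim_left, rim_right above 0.34 rad and angle between tub's own z axis and vertical below 0.06 rad and height (world z) of tub below 0.006 m and distance of tub from where it was at the start of the episode below 0.03 m and distance of each of tin, dish, tape_reel, spring_clip, cloche, pump, tealight from where it was at the start of the episode below 0.02 m); the robot touches nothing.
It fails at once if the box is lifted or tipped (raised over 10 mm or tilted over 0.15 rad) (height (world z) of tub above 0.01 m or angle between tub's own z axis and vertical above 0.15 rad).
It fails at once if the box is shifted more than 30 mm (distance of tub from where it was at the start of the episode above 0.03 m).
It fails at once if the fingers lean on the box with more than 60 N (contact force between the fingers and tub above 60 N).
It fails at once if the box is pressed with the gripper's body or the arm instead of the fingers (contact force between the arm and tub above 5 N).
It fails at once if a thing beside the box is lifted or moved more than 20 mm (distance of any of tin, dish, tape_reel, spring_clip, cloche, pump, tealight from where it was at the start of the episode above 0.02 m).
It also fails if it takes over 54 s, if anything falls off the work surface, if the arm or the gripper's body presses on something with over 40 N, if the wrist force passes 120 N, or if a joint passes its speed limit or range.

## Working session

There is one attempt and no reset: what is moved stays moved. The work goes in short steps, Python scripts to look and compute and a tool call to move; the robot and the scene stay as the last step left them, time stands still between calls to the robot, and variables do not carry over. Pictures are saved under pics/ and viewed, and the job is handed in when it is done.

Besides the shell and the picture viewer there is one more tool, called after "Call:" as name(argument=value, ...), one argument or row to a line, values as JSON. drive_tool: Moves the arm, as the interface text tells. Its arguments: {"type":"object","properties":{"moves":{"type":"array","items":{"type":"number"}}},"required":["moves"]}

```bash
ls; mkdir -p pics; python3 - <<'E'
from bench import env, vision, job
import cv2,numpy as np
s=env.sense(); print(s)
for n in ["side","top","wrist"]:
    im=vision.capture(n); cv2.imwrite(f"pics/{n}0.png",im[:,:,::-1])
    print(n,vision.camera_info(n))
    for t in ["tub","rim_front","press_front"]:
        r=vision.boxes_of(t,n); print(t,[(x['score'],x['location']) for x in r][:3])
E
```

```text
pics
{'clock': 0.0, 'qpos': array([-1.17399849,  0.46834145, -0.01161143,  1.60361471,  0.00600459,
        1.07138856, -0.05633132]), 'qd': array([ 0.0001667 , -0.00093247,  0.00191492,  0.00182731, -0.00024136,
        0.00032768,  0.00258927]), 'joint_torque': array([-3.82256449e-04, -5.20566702e+01, -1.28338576e-02, -2.43747908e+01,
       -5.66664396e-02,  1.72524137e-02,  1.55564194e-04]), 'tool_pos': array([276.61119939, 587.7370923 , 301.76708935]), 'ee_rot': array([-6.85353740e-01, -3.06566213e+00,  2.66779033e-03]), 'ft_force': array([-0.063491  , -0.61146975, -0.56459037]), 'ft_torque': array([ 0.03856501, -0.03005959, -0.06065338]), 'gripper_width': 91.94315444339115}
side {'vfov': 44.413655763050336, 'cx': 323.66572732079584, 'cy': 196.77942898910212, 'R': array([[ 0.6978327 , -0.71614421, -0.01292221],
       [-0.5494551 , -0.52365791, -0.65106181],
       [ 0.45948733,  0.4614324 , -0.75891471]]), 't': array([-393.52709759,  332.26818306, 1319.92523392])}
tub [(0.92, [4.4, 2.7, 1516.2]), (0.48, [-28.0, -41.0, 1547.5])]
rim_front [(0.67, [-57.2, 27.0, 1496.1]), (0.47, [
[... 325 characters left out ...]
24123,  561.94058681, 1393.87266938])}
tub [(0.59, [-13.5, 4.7, 1433.3])]
rim_front [(0.73, [-13.3, 3.8, 1434.3]), (0.7, [41.2, 11.5, 1425.7]), (0.51, [-22.6, 74.7, 1415.2])]
press_front [(0.74, [-22.8, 76.8, 1413.5])]
wrist {'vfov': 65.70646984690485, 'cx': 318.9711711391746, 'cy': 199.03767683103126, 'tool_from_camera': array([[-4.94654312e-04, -9.64361071e-01, -2.64589265e-01,
         7.52429297e+01],
       [ 9.99999718e-01, -6.26759970e-04,  4.14864691e-04,
        -2.20980422e-01],
       [-5.65913318e-04, -2.64588985e-01,  9.64361109e-01,
        -8.26315006e+01],
       [ 0.00000000e+00,  0.00000000e+00,  0.00000000e+00,
         1.00000000e+00]])}
tub []
rim_front []
press_front []
```

View pics/top0.png

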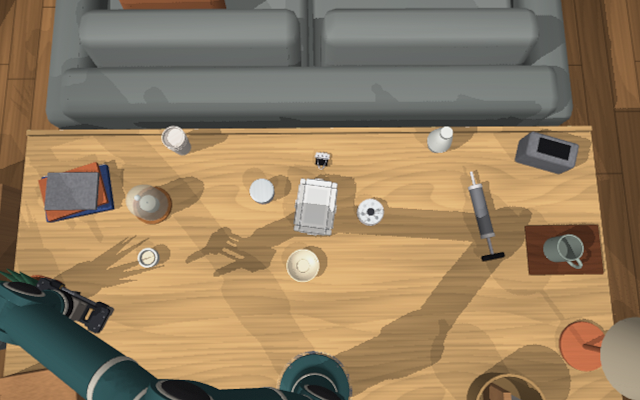

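View pics/side0.png

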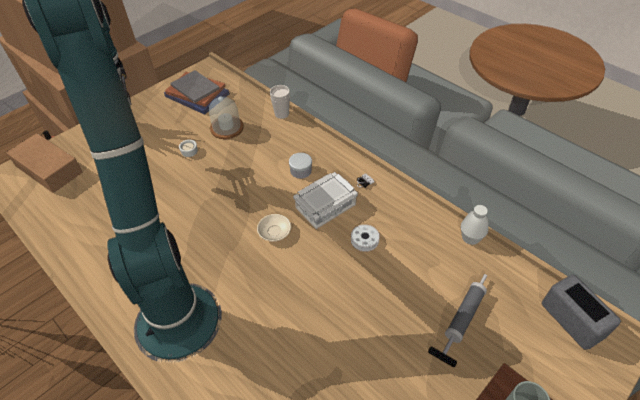

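```bash
cat > h.py <<'E'
from bench import env, vision, job
import cv2,numpy as np
from scipy.spatial.transform import Rotation as Ro
def toworld(n,p):
    c=vision.camera_info(n); return np.array(c['R']).T@(np.array(p)-np.array(c['t']))
def proj(n,X):
    c=vision.camera_info(n); f=200/np.tan(np.radians(c['vfov']/2))
    p=(np.array(c['R'])@np.atleast_2d(X).T).T+np.array(c['t'])
    return np.c_[f*p[:,0]/p[:,2]+c['cx'], f*p[:,1]/p[:,2]+c['cy']]
def ray(n,uv,z):
    c=vision.camera_info(n); f=200/np.tan(np.radians(c['vfov']/2)); R=np.array(c['R'])
    d=R.T@np.array([(uv[0]-c['cx'])/f,(uv[1]-c['cy'])/f,1]); o=-R.T@np.array(c['t'])
    return o+d*(z-o[2])/d[2]
E
python3 - <<'E'
from h import *
for t in ["tub","lid_center","press_front","press_back","press_left","press_right","tin","dish","tape_reel","spring_clip","cloche","pump","tealight"]:
  for n in ["side","top"]:
    vision.capture(n) if t=="tub" else 0
    r=vision.boxes_of(t,n); print(t,n,[(x['score'],toworld(n,x['location']).round(0)) for x in r][:3])
print(env.sense()['clock'])
for n in ["side","top"]:
    im=cv2.imread(f"pics/{n}0.png"); print(proj(n,[[600,30,60]]))
E
```

```text
tub side [(0.72, array([549., -20.,  62.]))]
tub top [(0.94, array([560.,  -6.,  53.]))]
lid_center side [(0.66, array([565.,  37.,  61.])), (0.6, array([551., -22.,  58.])), (0.18, array([481.,  -2.,  65.]))]
lid_center top [(0.68, array([555.,  -5.,  55.]))]
press_front side [(0.7, array([481.,   4.,  60.]))]
press_front top [(0.72, array([481.,   6.,  67.])), (0.56, array([635., -21.,  65.])), (0.35, array([725., -29.,   9.]))]
press_back side []
press_back top [(0.58, array([637., -18.,  61.])), (0.22, array([564., 502., 105.]))]
press_left side [(0.45, array([566.,  39.,  64.]))]
press_left top [(0.75, array([611., 163.,  50.])), (0.7, array([566.,  43.,  62.])), (0.33, array([553.,  -7.,  56.]))]
press_right side [(0.82, array([550., -64.,  61.])), (0.18, array([565.,  38.,  64.]))]
press_right top [(0.68, array([546., -58.,  65.])), (0.41, array([484.,   2.,  65.]))]
tin side [(0.9, array([610., 150.,  52.])), (0.46, array([632., -21.,  62.]))]
tin top [(0.69, array([608., 160.,  52.])), (0.21, array([ 526., -541.,   33.]))]
dish side [(0.85, array([382.,  40.,  15.]))]
dish top [(0.88, array([380.,  38.,  14.]))]
tape_reel side [(0.85, array([ 548., -190.,   23.]))]
tape_reel top [(0.97, array([ 547., -186.,   24.])), (0.69, array([567.,  43.,  64.]))]
spring_clip side [(0.69, array([479.,   4.,  61.])), (0.51, array([720., -33.,   9.])), (0.34, array([553., -62.,  61.]))]
spring_clip top [(0.5, array([730., -31.,   7.])), (0.46, array([552.,  -6.,  57.]))]
cloche side [(0.65, array([558., 487.,  71.]))]
cloche top [(0.71, array([568., 500., 106.]))]
pump side [(0.87, array([ 508., -553.,   35.]))]
pump top [(0.72, array([ 527., -539.,   34.]))]
tealight side [(0.61, array([404., 512.,  22.]))]
tealight top [(0.75, array([411., 523.,  26.]))]
2.0
[[324.57821655 180.43395426]]
[[302.82206063 193.75868236]]
```

```bash
cat > ov.py <<'E'
from h import *
import sys
cx,cy,yaw=map(float,sys.argv[1:4]); out=[]
for n in ["side","top"]:
    im=cv2.imread(f"pics/{n}0.png"); 
    x0,y0=(270,150) if n=="side" else (260,160)
    S=6; crop=cv2.resize(im[y0:y0+95,x0:x0+110],None,fx=S,fy=S,interpolation=cv2.INTER_CUBIC)
    c,s=np.cos(yaw),np.sin(yaw)
    def dr(hx,hy,z,col):
        P=np.array([[a*hx,b*hy] for a,b in [(1,1),(1,-1),(-1,-1),(-1,1)]])@np.array([[c,s],[-s,c]])+[cx,cy]
        q=proj(n,np.c_[P,np.full(4,z)]); q=((q-[x0,y0]+.5)*S).astype(np.int32)
        cv2.polylines(crop,[q],True,col,1)
    dr(66,41,59,(0,0,255)); dr(80,55,0,(0,255,0)); dr(82.5,57.5,67,(255,0,0))
    cv2.imwrite(f"pics/ov_{n}_{sys.argv[4]}.png",crop)
E
python3 ov.py 558 -9 -0.155 a
python3 - <<'E'
from h import *
s=env.sense(); print(Ro.from_rotvec(s['ee_rot']).as_matrix().round(3))
E
```

```text
[[-0.905  0.426  0.   ]
 [ 0.426  0.905  0.   ]
 [-0.     0.    -1.   ]]
```

View pics/ov_top_a.png

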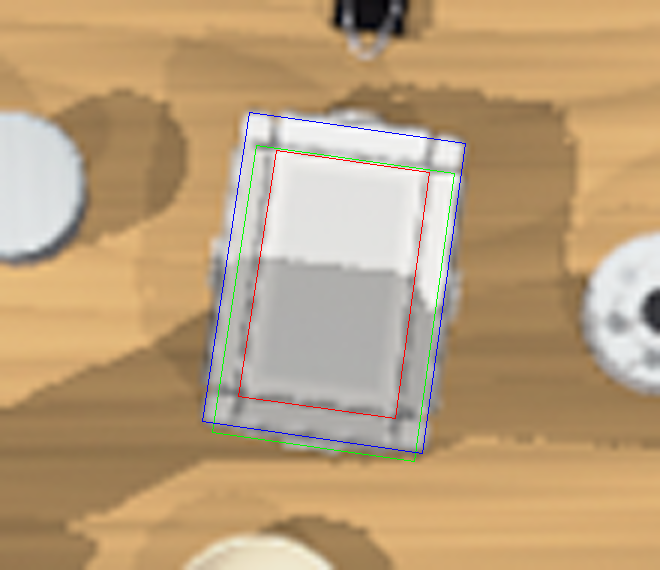

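View pics/ov_side_a.png

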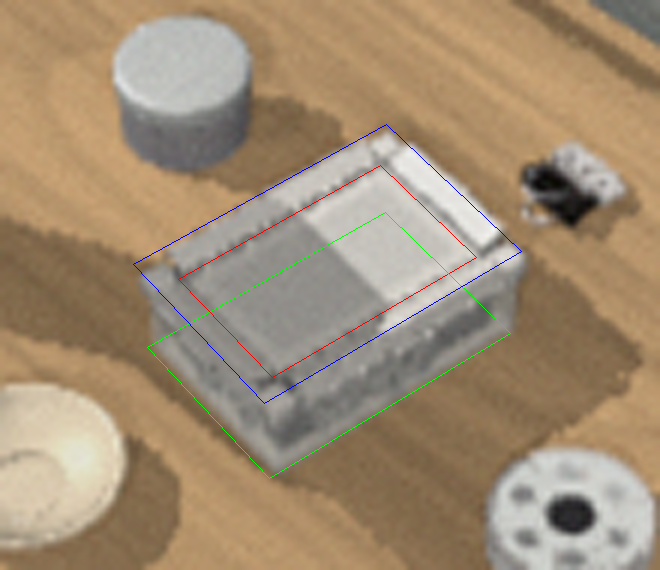

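Call:
drive_tool(
  moves=[-1,-0.507,-0.418,0.052,-0.28,-1,-0.507,-0.418,0.052,-0.28,-1,-0.507,-0.418,0.052,-0.28,-1,-0.507,-0.418,0.052,-0.28,-1,-0.507,-0.418,0.052,-0.28,-1,-0.507,-0.418,0.052,-0.28,-1,-0.507,-0.418,0.052,-0.28,-1,-0.507,-0.418,0.052,-0.28,-1,-0.507,-0.418,0.052,-0.28,-1,-0.507,-0.418,0.052,-0.28,-1,-0.507,-0.418,0.052,-0.28,-1,-0.507,-0.418,0.052,-0.28],
)

```text
clock: 3.5
tool_pos: [558.1, -9.3, 250.5]
ee_rot: [0.26, 3.131, -0.002]
ft_force: [0.2, 0.7, -0.6]
gripper_width: 0.3
```

```bash
cat >> h.py <<'E'
def wproj(s,X):
    c=vision.camera_info('wrist'); f=200/np.tan(np.radians(c['vfov']/2)); T=np.array(c['tool_from_camera'])
    Rw=Ro.from_rotvec(s['ee_rot']).as_matrix()
    pt=(np.atleast_2d(X)-s['tool_pos'])@Rw
    pc=(pt-T[:3,3])@T[:3,:3]
    rho=np.hypot(pc[:,0],pc[:,1]); th=np.arctan2(rho,pc[:,2])
    k=f*th/np.maximum(rho,1e-9)
    return np.c_[pc[:,0]*k+c['cx'],pc[:,1]*k+c['cy']]
def wov(im,s,cx,cy,yaw,name):
    im=im[:,:,::-1].copy(); c,sn=np.cos(yaw),np.sin(yaw)
    for hx,hy,z,col in [(66,41,59,(0,0,255)),(80,55,0,(0,255,0)),(82.7,57.7,67,(255,0,0)),(84,59,60,(255,0,255))]:
        P=np.array([[a*hx,b*hy] for a,b in [(1,1),(1,-1),(-1,-1),(-1,1)]])@np.array([[c,sn],[-sn,c]])+[cx,cy]
        q=wproj(s,np.c_[P,np.full(4,z)]); cv2.polylines(im,[(q*4).round().astype(np.int32)],True,col,1,cv2.LINE_AA,2)
    cv2.imwrite(name,im)
E
python3 - <<'E'
from h import *
s=env.sense(); im=vision.capture('wrist'); print(s['tool_pos'],s['ft_force'])
np.savez('w1.npz',im=im,p=s['tool_pos'],r=s['ee_rot'])
wov(im,s,558,-7,-0.15,'pics/w1.png')
E
```

```text
[558.14870463  -9.29394927 250.51582953] [ 0.23885815  0.73368362 -0.64475418]
```

View pics/w1.png

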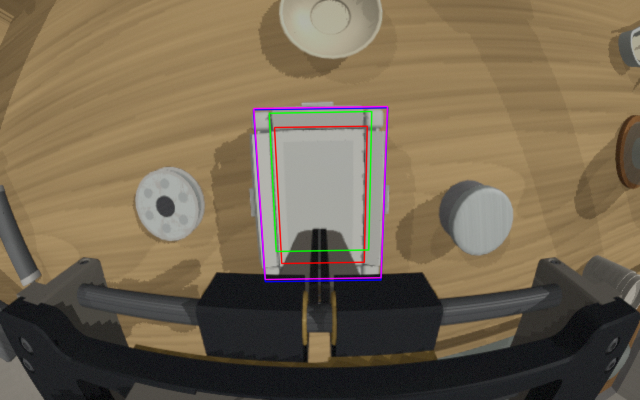

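```bash
cat > z.py <<'E'
import cv2,sys
a,o,x,y,w,h,S=sys.argv[1:]; x,y,w,h,S=map(int,(x,y,w,h,S))
im=cv2.imread(a)[y:y+h,x:x+w]; cv2.imwrite(o,cv2.resize(im,None,fx=S,fy=S,interpolation=cv2.INTER_CUBIC))
E
python3 - <<'E'
import cv2,numpy as np
cv2.imwrite('pics/w1raw.png',np.load('w1.npz')['im'][:,:,::-1])
E
python3 z.py pics/w1.png pics/w1z.png 235 95 170 190 3; python3 z.py pics/w1raw.png pics/w1rz.png 235 95 170 190 3
```

```text
(no output)
```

View pics/w1z.png

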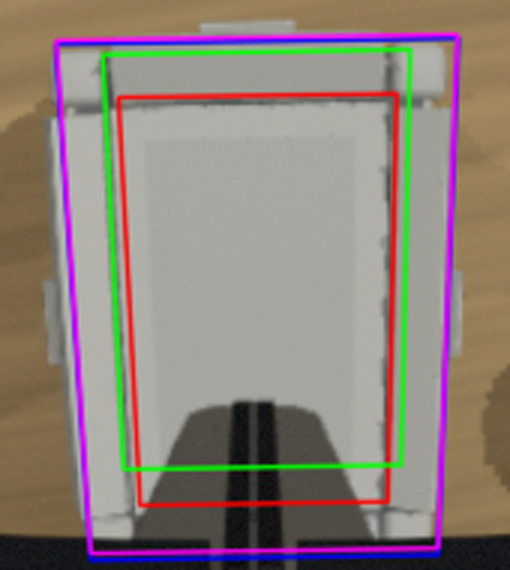

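View pics/w1rz.png

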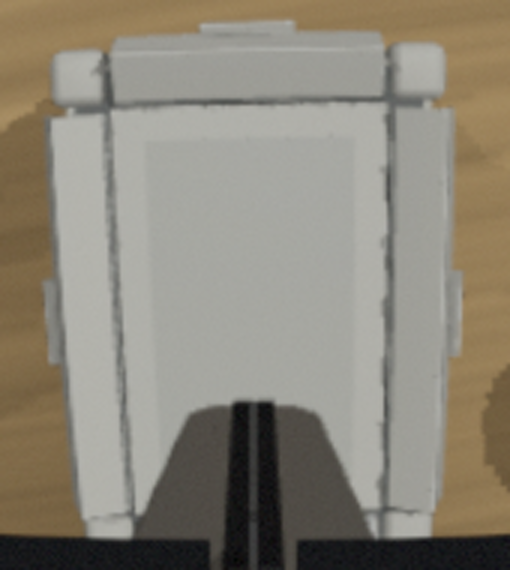

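Call:
drive_tool(
  moves=[-1,0.05,0,0,0,-1,0.078,0,0.03,0,-1,0.078,0,0.085,0,-1,0.078,0,0.085,0,-1,0.078,0,0.085,0],
)

```text
clock: 4.18
tool_pos: [481.4, 7.3, 167.1]
ee_rot: [0.249, 3.13, 0.001]
ft_force: [0.0, -0.3, 0.2]
gripper_width: 0.5
```

Call:
drive_tool(
  moves=[-1,0,-0.003,0.005,0,-1,0,-0.003,0.01,0,-1,0,-0.003,0.01,0],
)

```text
clock: 4.55
tool_pos: [480.1, 3.4, 155.8]
ee_rot: [0.251, 3.131, 0.0]
ft_force: [0.4, 0.1, -0.6]
gripper_width: 0.1
```

```bash
python3 - <<'E'
from h import *
s=env.sense(); im=vision.capture('wrist'); print(s['tool_pos'],s['ft_force'])
cv2.imwrite('pics/w2.png',im[:,:,::-1])
E
python3 z.py pics/w2.png pics/w2z.png 200 100 240 200 3
```

```text
[480.1075513    3.38861591 155.84471177] [ 0.36284301  0.14751234 -0.56165665]
```

View pics/w2z.png

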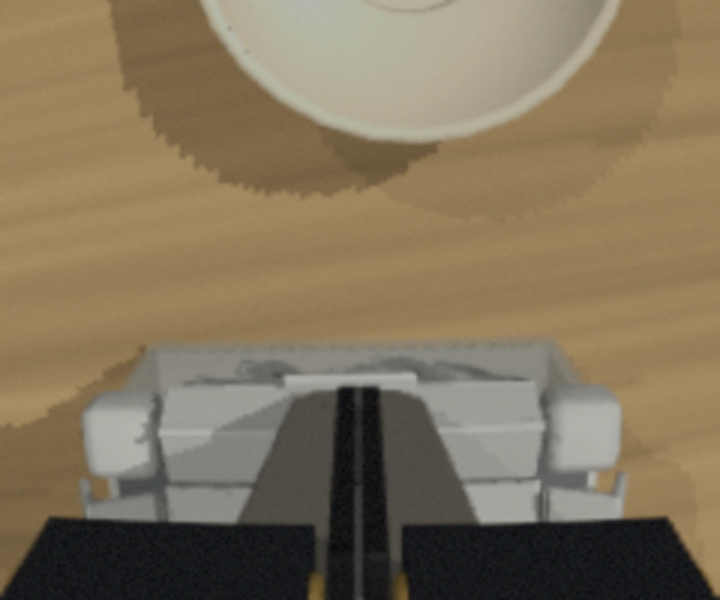

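Call:
drive_tool(
  moves=[-1,-0.003,0,0,0,-1,-0.003,0,0.002,0,-1,-0.003,0,0.004,0,-1,-0.003,0,0.006,0],
)

```text
clock: 5.1
tool_pos: [483.0, 3.0, 149.6]
ee_rot: [0.251, 3.131, 0.0]
ft_force: [-0.2, 0.6, -0.2]
gripper_width: 0.6
```

```bash
python3 - <<'E'
from h import *
s=env.sense(); im=vision.capture('wrist'); print(s['tool_pos'],s['ft_force'])
cv2.imwrite('pics/w3.png',im[:,:,::-1])
E
python3 z.py pics/w3.png pics/w3z.png 200 100 240 200 3
```

```text
[483.01357865   3.02621388 149.57937682] [-0.17979483  0.58445404 -0.17366088]
```

View pics/w3z.png

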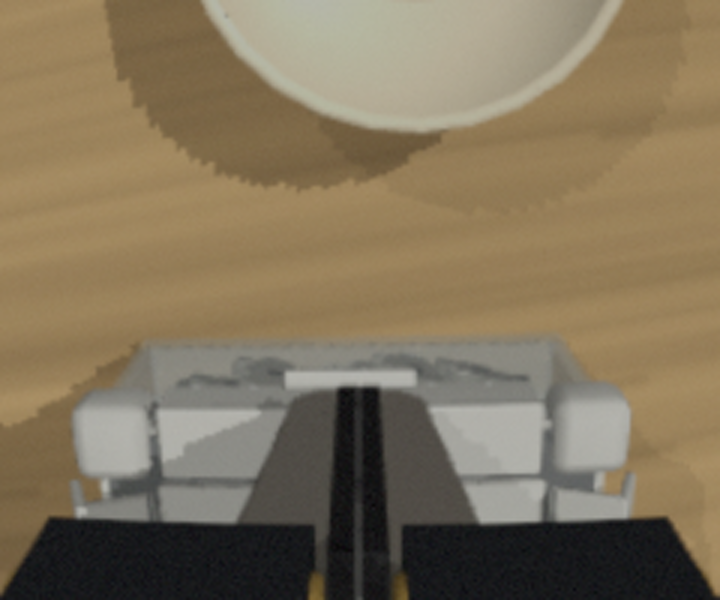

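Call:
drive_tool(
  moves=[-1,0,0,-0.02,0,-1,-0.02,0,-0.03,0,-1,-0.08,0.001,-0.03,0,-1,-0.14,0.001,-0.03,0,-1,-0.156,0.001,-0.02,0,-1,-0.156,0.001,-0.01,0,-1,-0.156,0.001,-0.009,0],
)

```text
clock: 6.02
tool_pos: [634.8, -20.4, 156.9]
ee_rot: [-0.25, -3.127, 0.0]
ft_force: [-0.6, -0.2, -0.1]
gripper_width: 0.5
```

```bash
python3 - <<'E'
from h import *
s=env.sense(); im=vision.capture('wrist'); print(s['tool_pos'],s['ft_force'])
cv2.imwrite('pics/w4.png',im[:,:,::-1])
E
python3 z.py pics/w4.png pics/w4z.png 200 100 240 200 3
```

```text
[634.78834131 -20.42413468 156.9325192 ] [-0.55275357 -0.15335384 -0.14886453]
```

View pics/w4z.png

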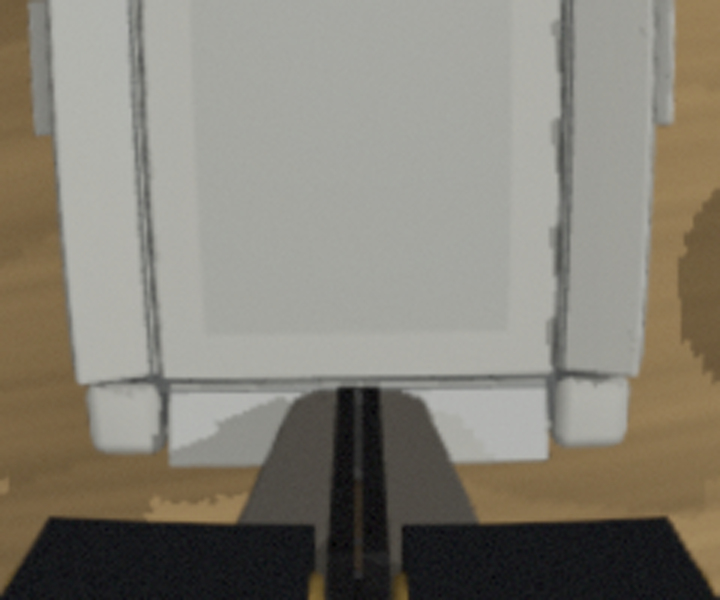

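Call:
drive_tool(
  moves=[-1,-0.004,0,0,0,-1,-0.004,0,0.002,0,-1,-0.004,0,0.004,0,-1,-0.004,0,0.006,0,-1,-0.004,0,0.007,0,-1,-0.004,0,0.007,0],
)

```text
clock: 6.82
tool_pos: [641.8, -21.5, 152.1]
ee_rot: [0.251, 3.13, 0.0]
ft_force: [1.7, -0.2, 1.7]
gripper_width: 0.7
```

```bash
python3 - <<'E'
from h import *
s=env.sense(); im=vision.capture('wrist'); print(s['tool_pos'],s['ft_force'])
cv2.imwrite('pics/w5.png',im[:,:,::-1])
E
python3 z.py pics/w5.png pics/w5z.png 200 100 240 200 3
```

```text
[641.82409904 -21.52634757 152.13621571] [ 1.68778487 -0.19928623  1.67510394]
```

View pics/w5z.png

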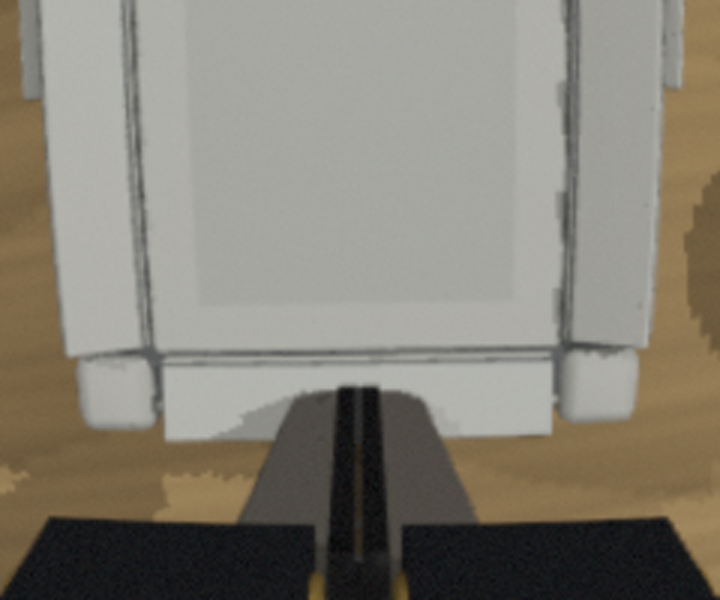

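Call:
drive_tool(
  moves=[-1,0.002,0,0.0,0,-1,0.002,0,0.001,0,-1,0.002,0,0.003,0,-1,0.002,0,0.003,0],
)

```text
clock: 7.38
tool_pos: [638.8, -21.2, 148.5]
ee_rot: [-0.251, -3.131, -0.0]
ft_force: [-1.5, 0.3, 1.3]
gripper_width: 0.5
```

```bash
python3 - <<'E'
from h import *
s=env.sense(); im=vision.capture('wrist'); print(s['tool_pos'],s['ft_force'])
cv2.imwrite('pics/w6.png',im[:,:,::-1])
E
python3 z.py pics/w6.png pics/w6z.png 200 100 240 200 3
```

```text
[638.84276785 -21.15306043 148.51286984] [-1.52787874  0.33310357  1.3231463 ]
```

View pics/w6z.png

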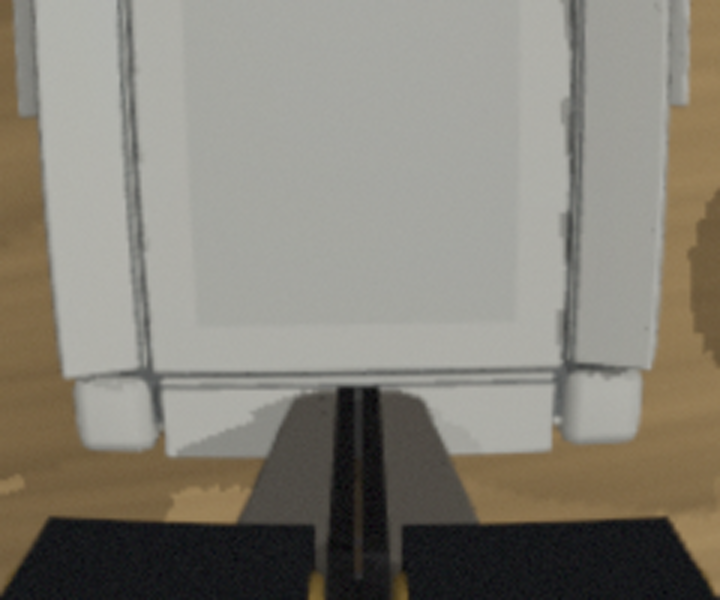

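Call:
drive_tool(
  moves=[-1,0,0,0.001,0,-1,0,0,0.001,0],
)

```text
clock: 7.68
tool_pos: [638.8, -21.2, 148.4]
ee_rot: [-0.251, -3.131, -0.0]
ft_force: [-2.7, 0.5, 7.0]
gripper_width: 0.5
```

Call:
drive_tool(
  moves=[-1,0,0,-0.02,0,-1,0.02,-0.015,-0.04,0.18,-1,0.05,-0.035,-0.04,0.36,-1,0.08,-0.055,-0.04,0.54,-1,0.08,-0.055,-0.04,0.72,-1,0.08,-0.055,-0.04,0.9,-1,0.08,-0.055,-0.04,1.08,-1,0.08,-0.055,-0.04,1.26,-1,0.08,-0.055,-0.035,1.44,-1,0.08,-0.055,-0.02,1.57,-1,0.08,-0.055,-0.015,1.57,-1,0.08,-0.055,-0.01,1.57],
)

```text
clock: 9.18
tool_pos: [551.8, -62.6, 158.1]
ee_rot: [2.388, 2.04, 0.001]
ft_force: [0.7, -0.7, 0.7]
gripper_width: 0.4
```

```bash
python3 - <<'E'
from h import *
s=env.sense(); im=vision.capture('wrist'); print(s['tool_pos'],s['ft_force'],Ro.from_rotvec(s['ee_rot']).as_matrix().round(3))
cv2.imwrite('pics/w7.png',im[:,:,::-1])
E
python3 z.py pics/w7.png pics/w7z.png 200 100 240 200 3
```

```text
[551.78629042 -62.64599239 158.06362551] [ 0.74601298 -0.69964734  0.66845146] [[ 0.156  0.988  0.001]
 [ 0.988 -0.156  0.   ]
 [ 0.     0.001 -1.   ]]
```

View pics/w7.png

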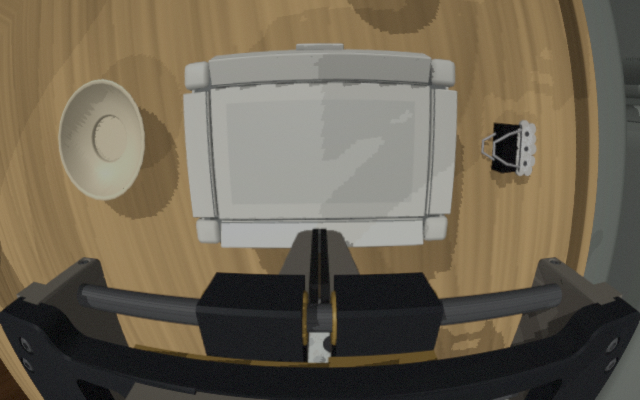

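View pics/w7z.png

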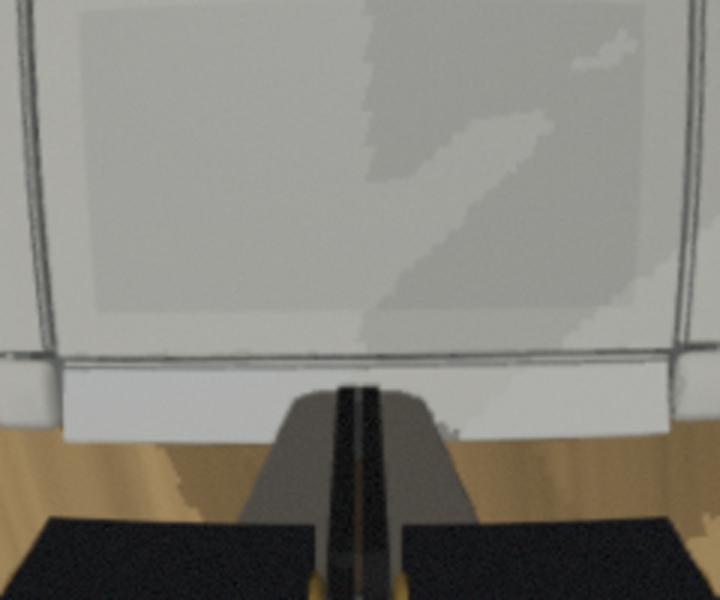

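Call:
drive_tool(
  moves=[-1,0,0,0.003,0,-1,0,0,0.005,0,-1,0,0,0.007,0,-1,0,0,0.009,0,-1,0,0,0.009,0],
)

```text
clock: 9.85
tool_pos: [551.4, -62.5, 148.5]
ee_rot: [-2.39, -2.038, -0.0]
ft_force: [-1.2, 0.2, -0.5]
gripper_width: 0.5
```

Call:
drive_tool(
  moves=[-1,0,0,0.001,0,-1,0,0,0.001,0],
)

```text
clock: 10.1
tool_pos: [551.4, -62.5, 148.4]
ee_rot: [-2.39, -2.038, -0.001]
ft_force: [-2.2, 0.9, 7.3]
gripper_width: 0.3
```

Call:
drive_tool(
  moves=[-1,0,0,-0.02,0,-1,0.02,0,-0.03,0,-1,0.07,0,-0.03,0,-1,0.108,0,-0.03,0,-1,0.108,0,-0.015,0,-1,0.108,0,-0.011,0,-1,0.108,0,-0.011,0],
)

```text
clock: 10.98
tool_pos: [568.2, 42.2, 158.6]
ee_rot: [2.393, 2.035, -0.002]
ft_force: [-0.2, 0.4, -0.2]
gripper_width: 0.1
```

```bash
python3 - <<'E'
from h import *
s=env.sense(); im=vision.capture('wrist'); print(s['tool_pos'],s['ft_force'])
cv2.imwrite('pics/w8.png',im[:,:,::-1])
E
python3 z.py pics/w8.png pics/w8z.png 200 100 240 200 3
```

```text
[568.1984075   42.19759745 158.58249794] [-0.21612905  0.3721707  -0.24910742]
```

View pics/w8z.png

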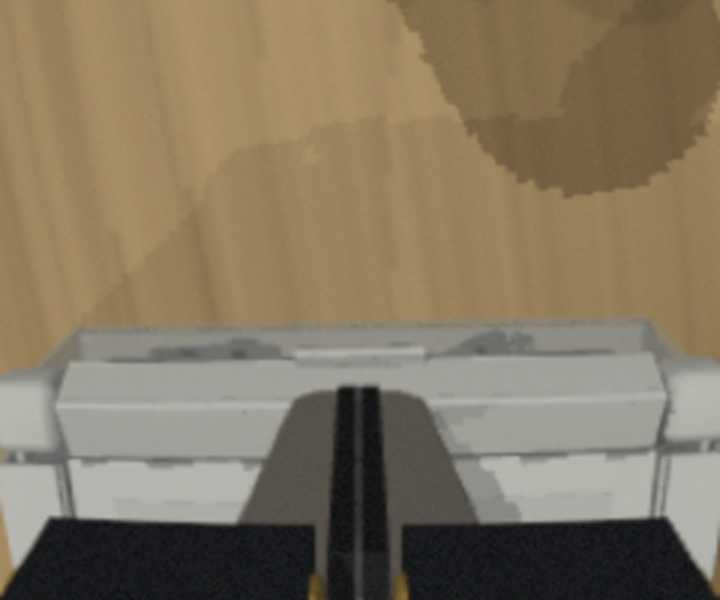

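Call:
drive_tool(
  moves=[-1,0,0,0.003,0,-1,0,0,0.005,0,-1,0,0,0.007,0,-1,0,0,0.009,0,-1,0,0,0.01,0,-1,0,0,0.01,0],
)

```text
clock: 11.78
tool_pos: [568.4, 43.7, 148.5]
ee_rot: [2.391, 2.038, -0.001]
ft_force: [-0.6, -0.1, -0.9]
gripper_width: 0.4
```

Call:
drive_tool(
  moves=[-1,0,0,0.001,0,-1,0,0,0.0015,0],
)

```text
clock: 12.02
tool_pos: [568.5, 43.7, 148.3]
ee_rot: [-2.39, -2.037, -0.0]
ft_force: [-4.9, -0.1, 15.0]
gripper_width: 0.1
```

Call:
drive_tool(
  moves=[-1,0,0,-0.03,0,-1,-0.02,0,-0.08,0,-1,-0.045,0,-0.12,0,-1,-0.045,0,-0.12,0,-1,-0.045,0,-0.12,0],
)

```text
clock: 12.65
tool_pos: [561.0, 0.2, 266.5]
ee_rot: [-2.39, -2.038, 0.0]
ft_force: [-0.2, 0.6, -1.0]
gripper_width: 0.4
```

```bash
python3 - <<'E'
from h import *
s=env.sense(); im=vision.capture('wrist'); print(s['tool_pos'],s['ft_force'])
wov(im,s,559.5,-8.5,-0.155,'pics/w9ov.png')
cv2.imwrite('pics/w9.png',im[:,:,::-1])
im=vision.capture('side'); cv2.imwrite('pics/s2.png',im[:,:,::-1])
E
python3 z.py pics/w9.png pics/w9z.png 190 80 260 190 3; python3 z.py pics/s2.png pics/s2z.png 280 150 110 90 6
```

```text
[5.60979638e+02 1.57064975e-01 2.66521401e+02] [-0.18747826  0.56669959 -1.03226256]
```

View pics/w9z.png

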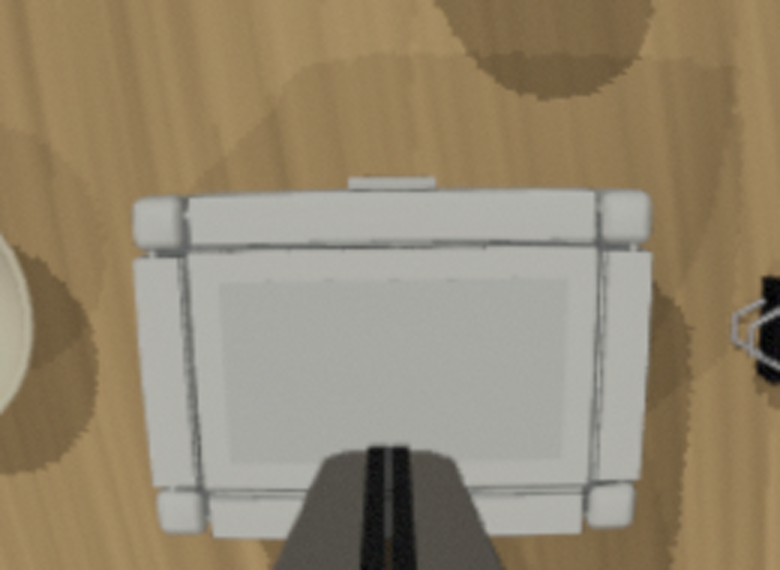

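View pics/s2z.png

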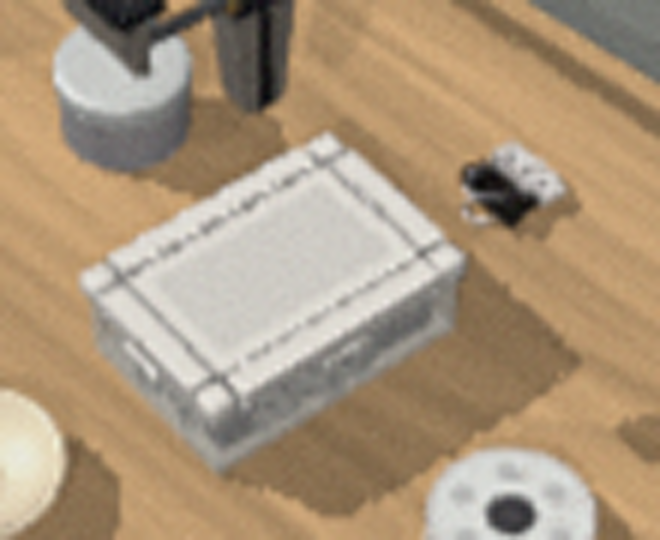

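```bash
python3 -c "
from bench import job; print(job.finish_job())"
```

```text
the job is handed in; nothing more can be done
None
```

I pressed all four rim sections shut with the closed fingertips, in the order front, back, right, left, and handed the job in at about 12.8 s of the 54 s allowed.

- **Firm stop:** On the back, right and left sections I pressed about 1 mm further after they shut. They met a hard stop at about 60 mm, with 7 N, 7 N and 15 N. Forces were only read at the end of each move, so short peaks in between were not seen.
- **Front section:** I did not repeat that extra press on the front. I judged it shut from the pictures and from the force falling to zero with the tip at about 61.6 mm.
- **Last pictures:** The wrist and side views show all four sections flat and level with the corner blocks. The box was upright, with no visible shift, but I did not re-measure its position. The dish, reel, clip and tin looked undisturbed. I did not re-check the cloche, pump and tealight, but the arm did not work near them after the approach.
- **Robot:** It was clear of everything at the end, with the fingertips about 118 mm above the lid.
- **Disagreement:** The top and wrist cameras differed by about 3 to 4 mm on where the box's centre was. I settled this by comparing the fingertip position with the lid in the wrist picture before each press.

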